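# Pour dried fruit from the tipping pan through the funnel into the jar

## Task

Swing the white funnel round until its tube is centred over the open jar, then press the pan's lever down so that the pan tips and all six dried pieces pour through the funnel into the jar. Finally let the pan come back level, with the funnel still over the jar and the jar standing where it was, and do not disturb the tape, the lidded jar or the tub.

Things in the scene. Friction and masses are not known exactly. Their poses are not given: they have to be found in the camera images.
- station: Fixed filling station: aluminium plate 280 (x) by 370 mm (y -140 to +230), 8 mm thick, turned at most 0.25 rad, carrying pan, funnel and open jar. Origin at table level under the jar's nominal place, z up. In its frame the pan lies to +y of the jar, the funnel's post stands at (90, -90) mm and two uprights, 257 mm high, at (-98, 60) and (98, 60) mm.
- pan (a joint): Tilt of the steel tipping pan (rad): 0 level (its weight brings it back), 1.0 fully tipped, spout end (station -y) down. 116 mm wide, 185 mm long, 35 mm walls, open at the spout, which reaches 20 mm past the axle over the edge of the funnel's place. Pressing the lever bar down with about 3 to 7 N tips it.
- pan_axle (a point): Point on the pan's axle at mid width; station frame (0, 60, 245) mm. The axle runs along the station's x.
- lever_bar (a point): Centre of the black round bar at the end of the pan's lever: 18 mm thick, 56 mm long along station x, free on top. At rest at (-130, -19, 288) mm in the station frame, 90 mm from the axle and 0.5 rad above level; it moves with the pan on that arc, to 0.5 rad below level (z = 202 mm) at full tip.
- funnel (a joint): Swing of the funnel's arm about its upright post (rad), positive counter-clockwise from above. About 0 puts the funnel over the jar; it starts swung out to the station's -y side (positive values). The hinge is stiff and stays where it is left. It has no stop at the jar: its range is -0.2 to 1.25.
- funnel_pivot (a point): Axis of the funnel's post, at the height of the arm; station frame (90, -90, 210) mm. The post is 18 mm thick. The funnel's axis is 127 mm from it.
- funnel_mouth (a point): Centre of the white funnel's round mouth, at the height of its rim, 217 mm above the table. The mouth is 172 mm across outside (3 mm wall), with an upright outer band 14 mm high below the rim; the cone under it is 52 mm high and leads into a tube.
- funnel_outlet (a point): Centre of the lower end of the funnel's tube (62 mm outside, 56 mm inside, 22 mm long), 129 mm above the table, 6 mm above the jar's rim.
- jar: Open glass jar to fill, standing loose on the station's plate: 90 mm outside, 82 mm inside, 115 mm high; origin at the centre of its underside, z up.
- piece0: Dried fruit piece, a chunky orange-brown disc about 29 mm across and 15 mm thick, starting in the pan; origin at its centre.
- piece1: Dried fruit piece, a chunky orange-brown disc about 28 mm across and 15 mm thick, starting in the pan; origin at its centre.
- piece2: Dried fruit piece, a chunky orange-brown disc about 27 mm across and 15 mm thick, starting in the pan; origin at its centre.
- piece3: Dried fruit piece, a chunky orange-brown disc about 29 mm across and 15 mm thick, starting in the pan; origin at its centre.
- piece4: Dried fruit piece, a chunky orange-brown disc about 28 mm across and 15 mm thick, starting in the pan; origin at its centre.
- piece5: Dried fruit piece, a chunky orange-brown disc about 27 mm across and 15 mm thick, starting in the pan; origin at its centre.
- tape: Bystander. Roll of white paper tape lying flat, 90 mm across, 30 mm high; origin at the centre of its underside.
- lidded_jar: Bystander. Closed glass jar with a blue lid, 80 mm across, 110 mm high; origin at the centre of its underside. A bystander, not the jar to fill.
- tub: Bystander. Empty white plastic tub, 160 x 220 x 70 mm high; origin at the centre of its underside.
Not all that is in view belongs to the job. What is shaped like the jar but purple is not meant.

How it is judged (in metres and radians):
On the way, in this order (a step that is already met when the one before it is completed fails the run):
1. the funnel's tube is over the jar's mouth, within 12 mm of its axis, with the pan not yet tipped (horizontal distance between funnel_outlet and jar below 0.012 m and value of joint pan below 0.15 rad), for 0.2 s.
2. the pan is tipped by more than 0.5 rad with the funnel over the jar (horizontal distance between funnel_outlet and jar below 0.012 m and value of joint pan above 0.5 rad), for 0.1 s.
At the end, for the whole second after the job is handed in: All six pieces lie at rest inside the jar, below its rim; the pan is back within 0.15 rad of level; the funnel's tube is still within 12 mm of the jar's axis; the jar stands upright within 15 mm of where it started (all of step 1 and angle between jar's own z axis and vertical below 0.1 rad and distance of jar from where it was at the start of the episode below 0.015 m and horizontal distance between each of piece0, piece1, piece2, piece3, piece4, piece5 and jar below 0.041 m and z of piece0 in the frame of jar between 0 and 0.105 m and linear speed of each of piece0, piece1, piece2, piece3, piece4, piece5 below 0.05 m/s and z of piece1 in the frame of jar between 0 and 0.105 m and z of piece2 in the frame of jar between 0 and 0.105 m and z of piece3 in the frame of jar between 0 and 0.105 m and z of piece4 in the frame of jar between 0 and 0.105 m and z of piece5 in the frame of jar between 0 and 0.105 m); the robot touches nothing.
It fails at once if the tape is moved by more than 30 mm (distance of tape from where it was at the start of the episode above 0.03 m).
It fails at once if the lidded jar is moved by more than 30 mm (distance of lidded_jar from where it was at the start of the episode above 0.03 m).
It fails at once if the tub is moved by more than 30 mm (distance of tub from where it was at the start of the episode above 0.03 m).
It fails at once if the jar to fill is tipped over (angle between jar's own z axis and vertical above 0.5 rad).
It also fails if it takes over 51 s, if anything falls off the work surface, if the arm or the gripper's body presses on something with over 40 N, if the wrist force passes 120 N, or if a joint passes its speed limit or range.

## Robot

A 6-joint arm with a two-finger parallel gripper is mounted at the origin on the work surface. World frame = base frame: x ahead of the robot, y to its left, z up, the work surface at z = 0. Lengths are in mm, angles in rad, forces in N, time in s.
With the tool pointing down it reaches from about 275 to 825 mm from the base axis. Payload 5.2 kg.
Tool frame: the origin (TCP) lies between the finger pads; the fingertips stand 19 mm ahead of it and the grasp point (between the pads) is the TCP; z points along the fingers, y is the line along which they close (so a half turn about z gives the same grasp; the last joint's range is limited). The gripper opens to 93 mm and grips with 3 to 60 N. Pads are 15 mm wide; open, the fingers measure 128 mm over their backs; the gripper's body (75 mm by 188 mm) begins 65 mm behind the grasp point.
Start: joints at [-1.469, 0.259, 1.535, -0, 1.348, -0.203], TCP at [165.077, -524.647, 201.753] pointing down, gripper open.
Joint ranges: [-3.14, 3.14], [-0.91, 2.08], [0.19, 2.58], [-1.22, 4.36], [0.22, 2.71], [-3.12, 3.12]. Speed limits (rad/s): [2.57, 2.57, 3.14, 3.14, 3.14, 3.14].

## Interface

Orientations are given as a unit quaternion [x, y, z, w].
In Python, from cell import arm gives the robot as it stands.
- The arm moves only by the shell command python3 -m jog 'ROWS' [OPENING]. ROWS is JSON, a list of rows, each a list of 2 entries, a list of its own where there are three numbers: the shift along the world's x, y, z in mm, then the turn, a rotation vector about the world's x, y, z in rad. A call has 1 to 8 rows; each row shifts and turns the commanded pose from where the row before left it; what a row does not reach is not made up. A row lasts 1/10 s, in which the tool goes at most 50 mm and 8.59 degrees, less where a joint would pass 70% of its speed; a pose out of reach is approached as far as the arm can. A call is refused whole if a number of a shift passes 50 or a number of a turn 0.15, either way. A call with a gripper value outside its range is refused whole. OPENING is the opening, from 0 (shut) to 1 (fully open), set as the call begins (- or left out, the last holds). The fingers move at their own pace and stop on an object; the grip force is fixed at half the most. Time passes only in rows, so rows that do not move let the fingers close. It gives the time, the measured TCP pose, the force, the opening and the grip force at its end, in the units of the state.
- arm.read_state(): the state, without advancing time (a new reading comes with each control period).
- arm.camera(name): name is "side" or "top" or "wrist"; returns a dict with "pixels" (384x512x3 uint8, blue, green, red), "K" (3x3 intrinsics, pixels), "cam_to_world" (4x4, takes a point from camera to world coordinates). Camera axes: x right, y up, looking along -z (the intrinsics and any distortion apply to the point x, -y, -z); pixel columns grow to the right and rows downward; lengths in mm; the calibration is good to about 2 mm. A picture is of the moment at which its call begins. There is no depth.
- arm.hand_in(): hands the job in; it is judged then, once.
The state is a dict: "time_s": time; "qpos": joint angles; "dq": joint speeds; "joint_torque": joint torques, N m; "tool_pos": TCP position; "orientation": TCP orientation; "contact_force": force on the tool from outside, world axes, zero at the start; "moment": the same for the moment, N m; "width": finger opening in mm; "grasp_force": force on a finger pad.
Only numpy, scipy, OpenCV 4.12 (cv2) and the standard library are available. Lean on these libraries where they do the work, as an engineer would, in place of code of your own. Each camera call takes 0.05 s, during which the arm holds its last target. There are 200 camera calls.

## Working session

There is one attempt and no reset: what is moved stays moved. The work goes in short steps, Python scripts to look and compute and a shell command to move; the robot and the scene stay as the last step left them, time stands still between calls to the robot, and variables do not carry over. Pictures are saved under pics/ and viewed, at most 10 in all, crops included, and the job is handed in when it is done.

```bash
mkdir -p pics; cat > h.py <<'E'
import numpy as np, cv2
from cell import arm
def snap(n,f):
    c=arm.camera(n); cv2.imwrite(f'pics/{f}.png',c['pixels']); np.savez(f'pics/{f}.npz',**{k:np.array(c[k]) for k in('pixels','K','cam_to_world')}); return c
def load(f): return np.load(f'pics/{f}.npz')
def proj(c,P):
    T=np.linalg.inv(c['cam_to_world']); P=np.atleast_2d(P); q=P@T[:3,:3].T+T[:3,3]
    q=q*[1,-1,-1]; u=q@np.array(c['K']).T; return u[:,:2]/u[:,2:]
def unproj(c,uv,z):
    M=np.array(c['cam_to_world']); uv=np.atleast_2d(uv).astype(float)
    d=np.c_[uv,np.ones(len(uv))]@np.linalg.inv(c['K']).T*[1,-1,-1]; d=d@M[:3,:3].T; o=M[:3,3]
    return o+d*((z-o[2])/d[:,2:])
E
python3 - <<'E'
from h import *
for n in('top','side'):
    c=snap(n,n+'0'); print(n,c['K'],c['cam_to_world'],[k for k in c])
    
a=[cv2.imread(f'pics/{n}0.png') for n in('top','side')]
E
```

```text
top [[469.69062214   0.         251.823786  ]
 [  0.         469.69062214 186.35576999]
 [  0.           0.           1.        ]] [[ 1.77766236e-02  9.90339467e-01 -1.37519931e-01  3.44510399e+02]
 [-9.99824406e-01  1.67918028e-02 -8.31819113e-03  4.89750972e+01]
 [-5.92862540e-03  1.37643653e-01  9.90464071e-01  1.48860971e+03]
 [ 0.00000000e+00  0.00000000e+00  0.00000000e+00  1.00000000e+00]] ['pixels', 'K', 'cam_to_world']
side [[493.54296513   0.         260.18045728]
 [  0.         493.54296513 189.78259378]
 [  0.           0.           1.        ]] [[-7.15913013e-01  5.01492799e-01 -4.85771069e-01 -2.21571788e+02]
 [-6.98185716e-01 -5.16506767e-01  4.95739312e-01  8.28216171e+02]
 [-2.29434918e-03  6.94064646e-01  7.19909024e-01  1.30112850e+03]
 [ 0.00000000e+00  0.00000000e+00  0.00000000e+00  1.00000000e+00]] ['pixels', 'K', 'cam_to_world']
```

View pics/top0.png

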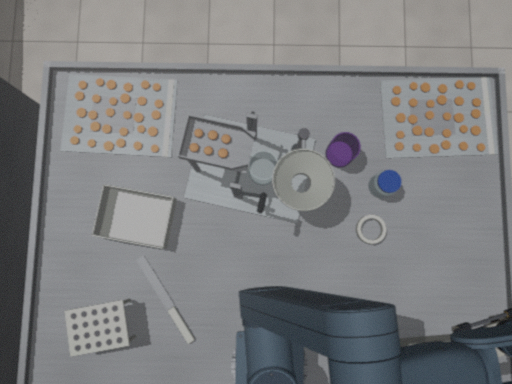

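View pics/side0.png

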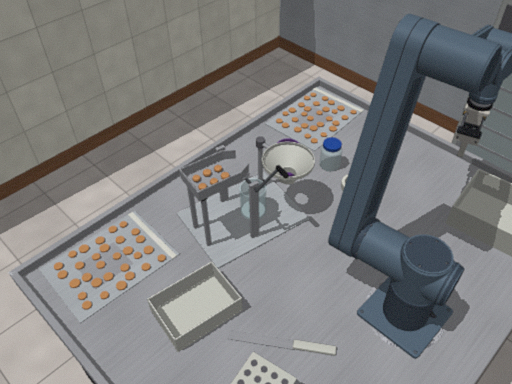

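```bash
python3 - <<'E'
import cv2
a=cv2.imread('pics/top0.png')[95:235,165:365]; cv2.imwrite('pics/c1.png',cv2.resize(a,None,fx=4,fy=4,interpolation=cv2.INTER_CUBIC))
E
```

```text
(no output)
```

View pics/c1.png

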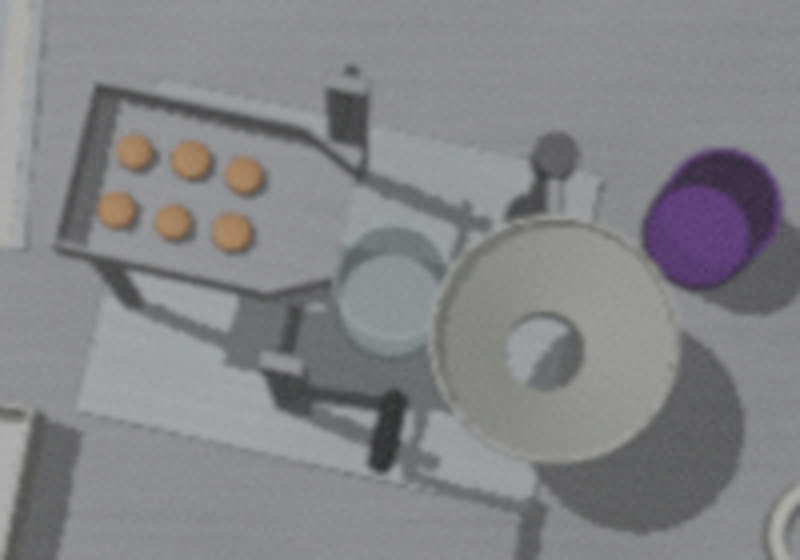

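```bash
python3 - <<'E'
from h import *
from scipy.optimize import least_squares
c=load('top0')
f=lambda p:(np.array(p)+.5)/4+[165,95]-.5
S=np.array([[140,-140,8],[-140,230,8],[-140,-140,8],[-130,-19,295],[90,-90,215]])
U=f([(603,178),(78,408),(543,500),(388,431),(553,156)])
def w(x,S): 
    a=x[2];R=np.array([[np.cos(a),-np.sin(a),0],[np.sin(a),np.cos(a),0],[0,0,1]]); return np.atleast_2d(S)@R.T+[x[0],x[1],0]
r=least_squares(lambda x:(proj(c,w(x,S))-U).ravel(),[550,0,0],x_scale=[100,100,.1],loss='soft_l1')
x=r.x;print(x,(proj(c,w(x,S))-U).round(1))
m=unproj(c,f((556,340)),217)[0]; p=w(x,[90,-90,217])[0]
print('mouth',m,'post',p,np.linalg.norm(m-p), 'r',124/4/469.7*(1488-217))
jr=unproj(c,f((395,272)),123)[0];jb=unproj(c,f((390,305)),10)[0];print('jar rim?',jr,jb,'station',w(x,[0,0,0])[0])
a=np.arctan2(*(m-p)[[1,0]])-x[2]; print('angle of arm in st',a, 'angle to nominal jar',np.arctan2(90,-90))
print('bar',w(x,[-130,-19,288])[0],'mouth_nom',w(x,[0,0,217])[0],'low',w(x,[-130,60-90*np.cos(.5),202])[0])
np.save('st.npy',x)
c2=load('side0'); im=c2['pixels'].copy()
pts=w(x,np.vstack([S,[[0,0,123],[0,0,8],[0,60,245],[-98,60,257],[98,60,257],[140,230,8]]]))
for q in proj(c2,pts):cv2.circle(im,tuple(int(v) for v in q),2,(0,255,0),-1)
cv2.imwrite('pics/s1.png',cv2.resize(im[110:290,160:360],None,fx=3.3,fy=3.3,interpolation=cv2.INTER_CUBIC))
E
```

```text
[ 6.02126653e+02  2.42279057e+01 -2.02409390e-01] [[ 0.1 -1.1]
 [-0.6  0.7]
 [-2.7  3.1]
 [ 0.6 -0.6]
 [ 0.9 -0.2]]
mouth [542.06591262 -81.7792984  217.        ] post [672.19659821 -82.02746019 217.        ] 130.13092221532884 r 83.8854588034916
jar rim? [605.50161421  27.56425562 123.        ] [600.25435076  29.3967733   10.        ] station [602.12665299  24.22790569   0.        ]
angle of arm in st 3.342095026495656 angle to nominal jar 2.356194490192345
bar [470.9610228   31.74970444 288.        ] mouth_nom [602.12665299  24.22790569 217.        ] low [470.96455479  31.76691519 202.        ]
```

View pics/s1.png

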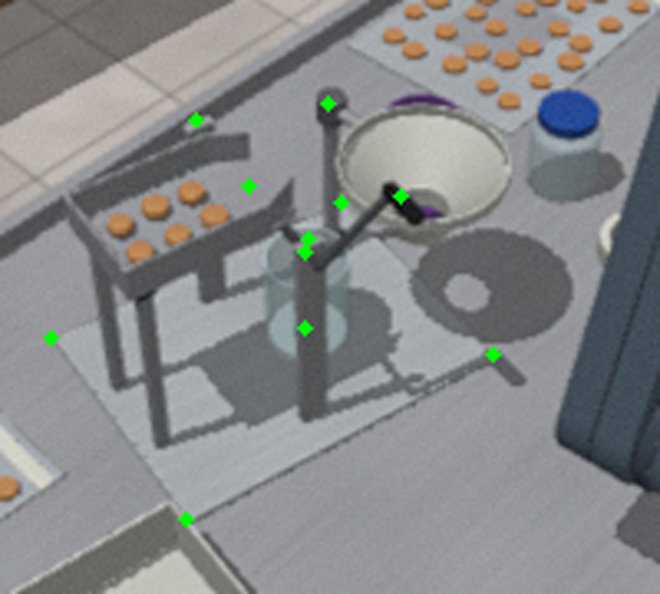

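```bash
python3 - <<'E'
from h import *
from scipy.spatial.transform import Rotation as R
s=arm.read_state(); print(s['time_s'],s['tool_pos'],s['orientation'],s['width'],R.from_quat(s['orientation']).as_matrix().round(3),s['contact_force'])
c=load('top0');f=lambda p:(np.array(p)+.5)/4+[165,95]-.5
print('purple',unproj(c,f((720,205)),110),'blue lid',unproj(c,(389,181),110))
x=np.load('st.npy');post=np.array([672,-82]);n=np.array([-.3,-.954])
for cc in(0.986,.8,.6,.4,.3,.2,.1,0):
    a=2.356+x[2]+cc; C=post+127*np.array([np.cos(a),np.sin(a)]); print(cc,C.round(),(C+93.5*n).round(1))
E
```

```text
0.1 [ 165.02154363 -524.13064382  201.00824343] [ 9.88409061e-01  1.51811963e-01  2.58277100e-05 -8.09962047e-04] 92.8243822882235 [[ 0.954  0.3   -0.   ]
 [ 0.3   -0.954  0.002]
 [ 0.    -0.002 -1.   ]] [-0.13200452 -0.3455894   0.09759234]
purple [[ 663.05114774 -215.24382315  110.        ]] blue lid [[ 558.83127712 -345.55295598  110.        ]]
0.986 [545. -82.] [ 517.  -170.9]
0.8 [547. -58.] [ 519.2 -147.5]
0.6 [554. -34.] [ 526.4 -123.1]
0.4 [566. -12.] [ 538.3 -100.8]
0.3 [574.  -1.] [545.8 -90.6]
0.2 [582.   8.] [554.4 -81.2]
0.1 [592.  17.] [563.8 -72.7]
0 [602.  24.] [574.1 -65.2]
```

```bash
python3 -m jog '[[[30,20,10],[0,0,0.12]],[[34,32,8],[0,0,0.12]],[[34,32,0],[0,0,0.12]],[[34,32,0],[0,0,0.12]],[[34,32,0],[0,0,0.12]],[[34,32,0],[0,0,0.12]],[[34,32,0],[0,0,0.12]],[[34,32,0],[0,0,0.12]]]' 0
```

```text
time_s: 0.9
tool_pos: [434.0, -279.0, 219.5]
orientation: [0.805, 0.593, -0.0, -0.0]
contact_force: [-0.4, -0.7, 0.4]
width: 33.6
grasp_force: 0.0
```

```bash
python3 -m jog '[[[30,30,0],[0,0,0]],[[30,30,0],[0,0,0]],[[21,25,0],[0,0,0]],[[0,0,0],[0,0,0]],[[0,0,0],[0,0,0]]]' 0; python3 -m jog '[[[1,6,0],[0,0,0]],[[0,6,0],[0,0,0]],[[0,6,0],[0,0,0]],[[0,0,0],[0,0,0]]]'; python3 -c "
from h import *
snap('top','top1')
a=cv2.imread('pics/top1.png')[95:235,165:365]; cv2.imwrite('pics/c2.png',cv2.resize(a,None,fx=4,fy=4,interpolation=cv2.INTER_CUBIC))"
```

```text
time_s: 1.4
tool_pos: [514.0, -195.1, 219.2]
orientation: [0.806, 0.592, -0.0, -0.0]
contact_force: [-0.0, 0.2, -0.3]
width: 0.9
grasp_force: 0.0
time_s: 1.8
tool_pos: [514.7, -177.3, 220.0]
orientation: [0.807, 0.591, 0.0, -0.0]
contact_force: [0.5, -0.0, 0.9]
width: 0.4
grasp_force: 0.0
```

View pics/c2.png

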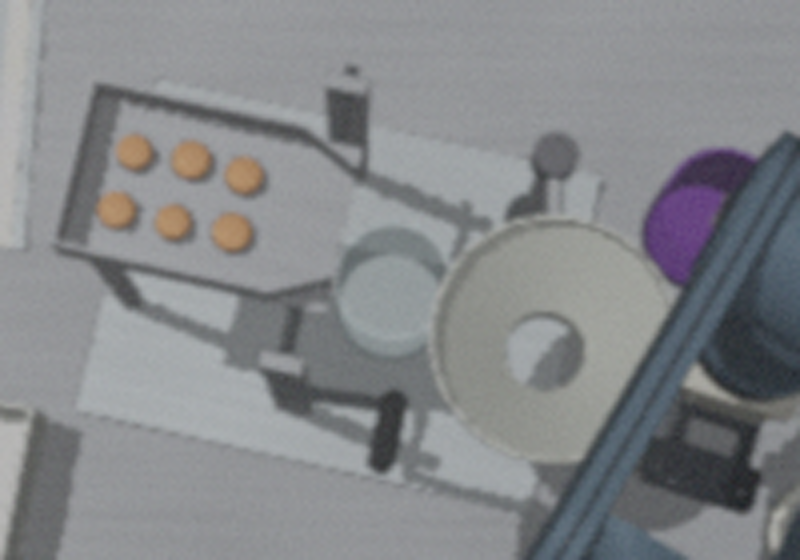

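```bash
python3 -m jog '[[[1,7,0],[0,0,0]],[[1,8,0],[0,0,0]],[[1,8,0],[0,0,0]],[[1,7,0],[0,0,0]],[[2,8,0],[0,0,0]],[[3,8,0],[0,0,0]],[[3,8,0],[0,0,0]],[[0,0,0],[0,0,0]]]'; python3 -m jog '[[[4,7,0],[0,0,0]],[[4,7,0],[0,0,0]],[[4,7,0],[0,0,0]],[[4,5,0],[0,0,0]],[[4,5,0],[0,0,0]],[[0,0,0],[0,0,0]]]'; python3 -c "
from h import *
snap('top','top2');snap('side','side2')
a=cv2.imread('pics/top2.png')[95:235,165:365];b=cv2.imread('pics/side2.png')[110:250,160:360]; cv2.imwrite('pics/c3.png',cv2.resize(np.vstack([a,b]),None,fx=2.1,fy=2.1,interpolation=cv2.INTER_CUBIC))"
```

```text
time_s: 2.65
tool_pos: [527.5, -122.4, 219.8]
orientation: [0.806, 0.592, 0.0, -0.0]
contact_force: [-0.4, 0.1, 0.3]
width: 0.5
grasp_force: 0.0
time_s: 3.25
tool_pos: [547.6, -92.0, 219.7]
orientation: [0.806, 0.591, 0.0, -0.0]
contact_force: [0.6, -0.6, 1.0]
width: 0.7
grasp_force: 0.0
```

View pics/c3.png

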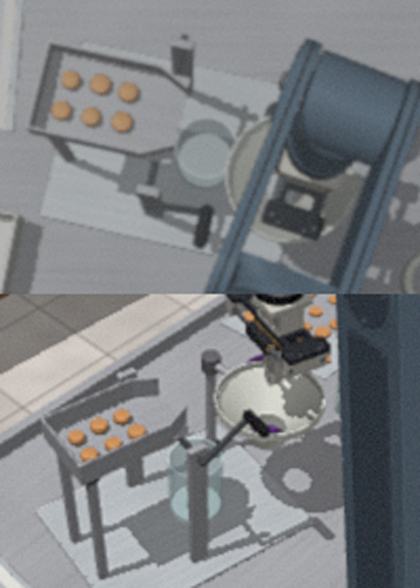

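```bash
python3 - <<'E'
from h import *
s=arm.read_state();print(s['tool_pos'],s['contact_force'],s['qpos'])
w=arm.camera('wrist');cv2.imwrite('pics/w2.png',w['pixels'])
c=load('side2');im=c['pixels'].copy();t=np.linspace(0,6.28,40)
z=s['tool_pos'];k=3
big=cv2.resize(im[110:250,200:360],None,fx=4,fy=4,interpolation=cv2.INTER_CUBIC)
def dr(P,col):
    for q in proj(c,P):cv2.circle(big,tuple(int(v) for v in (q-[200,110])*4),2,col,-1)
dr([z,[z[0],z[1],z[2]-19]],(0,0,255))
dr(np.c_[545+86*np.cos(t),-82+86*np.sin(t),0*t+217],(0,255,0))
cv2.imwrite('pics/c4.png',np.hstack([big[:, :640],])); 
E
```

```text
[547.12779435 -92.57702184 219.65854727] [-0.86373851  0.04003648  0.45998575] [-3.68480311e-01  2.56331663e-01  1.49384667e+00 -2.34197102e-04
  1.39158420e+00 -6.28714994e-02]
```

View pics/c4.png

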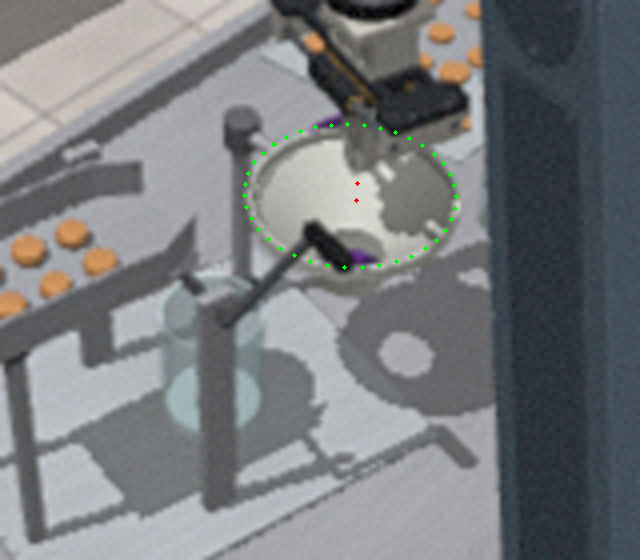

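```bash
python3 - <<'E'
from h import *
c=load('side0')
t=np.array([165,-524.3,201.3]);y=np.array([.3,-.954,0])
for d in(-46,46):
  for z in(0,-19): print(d,z,proj(c,t+d*y+[0,0,z]))
a=c['pixels'][90:160,430:512]
b=load('side2')['pixels'][110:180,260:342]
w=cv2.imread('pics/w2.png')
o=np.vstack([np.hstack([cv2.resize(i,None,fx=4.5,fy=4.5,interpolation=cv2.INTER_CUBIC)for i in(a,b)]),cv2.resize(w,(738,553))[260:520]])
cv2.imwrite('pics/c5.png',o);print(o.shape)
E
```

```text
-46 0 [[457.8046228  159.49685825]]
-46 -19 [[456.16475241 163.73022099]]
46 0 [[463.31142299 143.12459083]]
46 -19 [[461.68219768 147.34790307]]
(575, 738, 3)
```

View pics/c5.png

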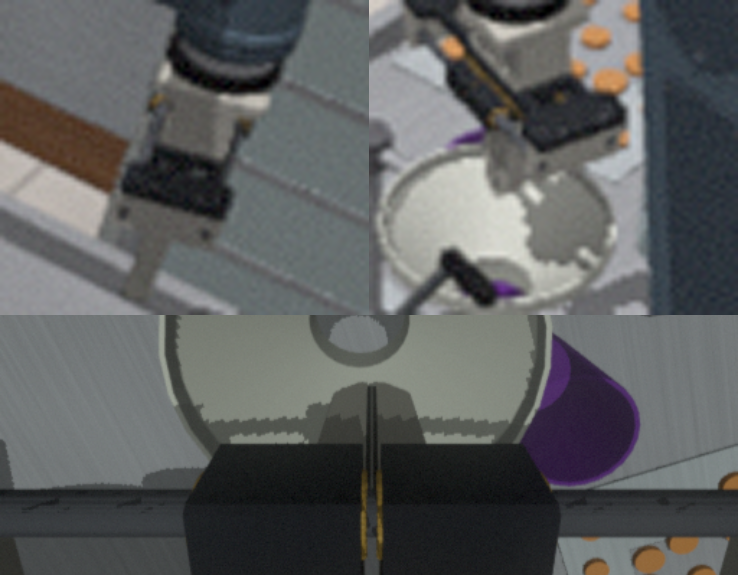

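```bash
python3 -m jog '[[[0,0,15],[0,0,0]],[[-9,-25,0],[0,0,0]],[[-12,-40,0],[0,0,0]],[[-12,-35,0],[0,0,0]],[[0,-5,-15],[0,0,0]],[[0,0,-16],[0,0,0]],[[0,0,-14],[0,0,0]],[[0,0,0],[0,0,0]]]'; python3 -m jog '[[[0,6,0],[0,0,0]],[[1,6,0],[0,0,0]],[[1,6,0],[0,0,0]],[[0,6,0],[0,0,0]],[[1,7,0],[0,0,0]],[[0,0,0],[0,0,0]]]'
```

```text
time_s: 4.2
tool_pos: [512.6, -197.4, 187.8]
orientation: [0.807, 0.591, -0.001, -0.002]
contact_force: [0.9, -0.3, -0.4]
width: 0.7
grasp_force: 0.0
time_s: 4.8
tool_pos: [517.1, -165.5, 190.0]
orientation: [0.806, 0.592, 0.0, -0.0]
contact_force: [0.2, -1.0, -0.1]
width: 0.2
grasp_force: 0.0
```

```bash
python3 -m jog '[[[0,6,0],[0,0,0]],[[0,6,0],[0,0,0]]]';python3 - <<'E'
from h import *
c=snap('side','side3');d=load('side0')
a,b=[i['pixels'][110:200,240:345] for i in(d,c)]
cv2.imwrite('pics/c6.png',np.hstack([cv2.resize(i,None,fx=3.8,fy=3.8,interpolation=cv2.INTER_CUBIC)for i in(a,b)]))
print(arm.read_state()['contact_force'])
E
```

```text
time_s: 5.0
tool_pos: [515.2, -155.6, 189.5]
orientation: [0.807, 0.591, -0.002, -0.0]
contact_force: [-8.2, -4.7, 1.8]
width: 0.4
grasp_force: 4.0
[-4.74780031 -2.49965872  0.84481355]
```

View pics/c6.png

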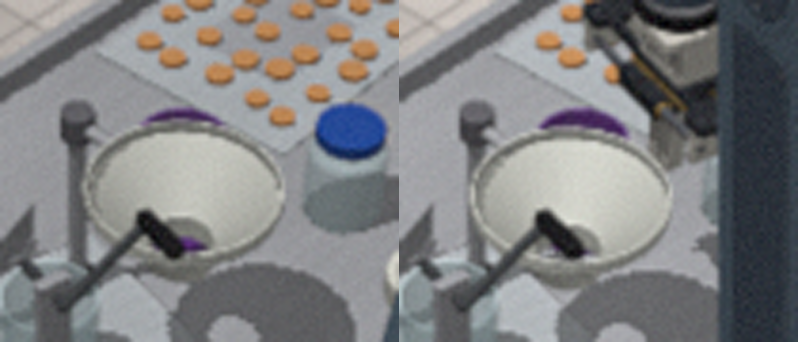

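```bash
cat > fit.py <<'E'
from h import *
x=np.load('st.npy'); ca,sa=np.cos(x[2]),np.sin(x[2]); post=np.array([x[0]+90*ca+90*sa,x[1]+90*sa-90*ca])
def C(th): a=2.35619+x[2]+th; return post+127*np.array([np.cos(a),np.sin(a)])
t=np.linspace(0,2*np.pi,240,endpoint=False)
def fit(c,lo=-.2,hi=1.25):
    g=cv2.GaussianBlur(cv2.cvtColor(c['pixels'],cv2.COLOR_BGR2GRAY).astype(np.float32),(0,0),.8)
    gx,gy=cv2.Sobel(g,5,1,0),cv2.Sobel(g,5,0,1); best=[]
    for th in np.arange(lo,hi,.005):
        m=C(th); uv=proj(c,np.c_[m[0]+86*np.cos(t),m[1]+86*np.sin(t),0*t+217]).astype(np.float32)
        n=np.roll(uv,-1,0)-np.roll(uv,1,0); n=n[:,::-1]*[1,-1]; n/=np.linalg.norm(n,axis=1)[:,None]
        s=lambda G:cv2.remap(G,uv[None,:,0].copy(),uv[None,:,1].copy(),1)[0]
        v=np.abs(s(gx)*n[:,0]+s(gy)*n[:,1]); best.append((np.minimum(v,60).mean(),th))
    return max(best)
if __name__=='__main__':
    import sys
    for f in sys.argv[1:]:
        c=load(f) if not f.startswith('+') else snap('side',f[1:]); s,th=fit(c); print(f,s,th.round(3),C(th).round(1))
    print(post,arm.read_state()['tool_pos'])
E
python3 fit.py top0 side0 side2 side3
```

```text
top0 42.080594888338055 1.015 [545.2 -85.5]
side0 52.08576324798118 0.97 [545.2 -79.8]
side2 51.78192521953324 0.97 [545.2 -79.8]
side3 52.68133739138474 0.81 [547.2 -59.6]
[672.19659821 -82.02746019] [ 515.20028223 -154.39441685  189.43312064]
```

```bash
python3 -m jog '[[[2,8,0],[0,0,0]],[[2,8,0],[0,0,0]],[[2,8,0],[0,0,0]],[[4,7,0],[0,0,0]],[[4,7,0],[0,0,0]],[[4,7,0],[0,0,0]],[[4,5,0],[0,0,0]],[[4,5,0],[0,0,0]]]'; python3 fit.py +side4
```

```text
time_s: 5.85
tool_pos: [543.3, -99.2, 189.7]
orientation: [0.807, 0.591, -0.0, -0.0]
contact_force: [-1.7, -1.5, -0.5]
width: 0.4
grasp_force: 1.2
+side4 53.48463241300094 0.415 [565.5 -13.2]
[672.19659821 -82.02746019] [544.12506847 -98.44431279 189.771084  ]
```

```bash
python3 -m jog '[[[6,8,0],[0,0,0]],[[6,8,0],[0,0,0]],[[7,7,0],[0,0,0]],[[7,6,0],[0,0,0]],[[0,0,0],[0,0,0]]]'; python3 fit.py +side5
python3 - <<'E'
from h import *
# jar: side0 crop
c=load('side0');cv2.imwrite('pics/j.png',cv2.resize(c['pixels'][165:235,225:285],None,fx=8,fy=8,interpolation=cv2.INTER_CUBIC))
E
```

```text
time_s: 6.4
tool_pos: [570.7, -69.4, 189.8]
orientation: [0.806, 0.592, 0.001, 0.0]
contact_force: [0.1, -0.2, -0.4]
width: 0.6
grasp_force: 0.0
+side5 44.13595398355607 0.51 [559.4 -23.6]
[672.19659821 -82.02746019] [570.22697873 -69.84046329 189.81378923]
```

View pics/j.png

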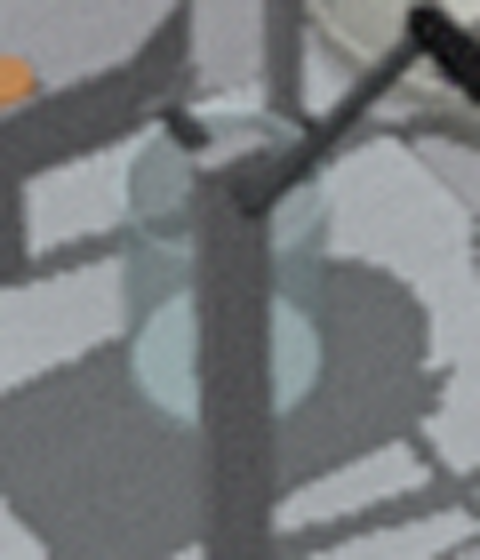

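```bash
python3 - <<'E'
from fit import *
c=load('side0');e=lambda p:(np.array(p)+.5)/8+[225,165]-.5
print('base',unproj(c,e((226,355)),9),'rim',unproj(c,e((226,177)),123))
for P,z in((45,8),(45,123)):
    for ct in((602,24),(602,28),(606,26)):
        uv=proj(c,np.c_[ct[0]+P*np.cos(t),ct[1]+P*np.sin(t),0*t+z]);uv=(uv+.5-[225,165])*8; print(z,ct,uv.min(0).round(),uv.max(0).round())
c=load('side5');d=snap('top','top5')
for n,k in(('side',c),('top',d)):
    print(n,[(lo,)+tuple(np.round(fit(k,lo,lo+.1),2)) for lo in np.arange(-.2,1.2,.1).round(1)])
E
```

```text
base [[603.72170059  23.20940443   9.        ]] rim [[601.04048699  23.7951904  123.        ]]
8 (602, 24) [125. 285.] [331. 438.]
8 (602, 28) [119. 289.] [324. 443.]
8 (606, 26) [116. 282.] [321. 436.]
123 (602, 24) [117. 101.] [332. 255.]
123 (602, 28) [110. 106.] [326. 260.]
123 (606, 26) [106.  99.] [322. 253.]
side [(np.float64(-0.2), np.float64(37.87), np.float64(-0.15)), (np.float64(-0.1), np.float64(40.21), np.float64(-0.03)), (np.float64(0.0), np.float64(42.03), np.float64(0.06)), (np.float64(0.1), np.float64(39.08), np.float64(0.1)), (np.float64(0.2), np.float64(34.73), np.float64(0.26)), (np.float64(0.3), np.float64(38.45), np.float64(0.4)), (np.float64(0.4), np.float64(43.72), np.float64(0.5)), (np.float64(0.5), np.float64(44.14), np.float64(0.51)), (np.float64(0.6), np.float64(37.09), np.float64(0.62)), (np.float64(0.7), np.float64(31.49), np.float64(0.7)), (np.float64(0.8), np.float64(28.77), np.float64(0.8)), (np.float64(0.9), np.float64(26.39), np.float64(1.0)), (np.float64(1.0), np.float64(30.76), np.float64(1.04)), (np.float64(1.1), np.float64(36.47), np.float64(1.16))]
top [(np.float64(-0.2), np.float64(29.84), np.float64(-0.2)), (np.float64(-0.1), np.float64(23.54), np.float64(-0.0)), (np.float64(0.0), np.float64(29.77), np.float64(0.05)), (np.float64(0.1), np.float64(25.4), np.float64(0.1)), (np.float64(0.2), np.float64(22.24), np.float64(0.2)), (np.float64(0.3), np.float64(20.09), np.float64(0.36)), (np.float64(0.4), np.float64(19.88), np.float64(0.42)), (np.float64(0.5), np.float64(23.81), np.float64(0.6)), (np.float64(0.6), np.float64(24.17), np.float64(0.7)), (np.float64(0.7), np.float64(30.84), np.float64(0.76)), (np.float64(0.8), np.float64(32.36), np.float64(0.86)), (np.float64(0.9), np.float64(29.79), np.float64(0.97)), (np.float64(1.0), np.float64(29.29), np.float64(1.0)), (np.float64(1.1), np.float64(28.53), np.float64(1.14))]
```

```bash
python3 -m jog '[[[-10,-30,0],[0,0,0]],[[-15,-40,0],[0,0,0]],[[-20,-42,0],[0,0,0]],[[-30,-35,0],[0,0,0]],[[-35,-35,0],[0,0,0]],[[-30,-30,0],[0,0,0]],[[0,0,0],[0,0,0]]]'; python3 - <<'E'
from fit import *
for n in('top','side'):
    c=snap(n,n+'6'); s,th=fit(c); print(n,s,th,C(th))
    # free 2D centre fit
    g=cv2.GaussianBlur(cv2.cvtColor(c['pixels'],cv2.COLOR_BGR2GRAY).astype(np.float32),(0,0),.8)
    m=np.hypot(cv2.Sobel(g,5,1,0),cv2.Sobel(g,5,0,1)); best=[]
    for X in np.arange(570,625,1.):
        for Y in np.arange(-20,50,1.):
            uv=proj(c,np.c_[X+86*np.cos(t),Y+86*np.sin(t),0*t+217]).astype(np.float32)
            best.append((np.minimum(cv2.remap(m,uv[None,:,0].copy(),uv[None,:,1].copy(),1),70).mean(),X,Y))
    print(sorted(best)[-3:])
E
```

```text
time_s: 7.2
tool_pos: [426.1, -286.4, 190.1]
orientation: [0.808, 0.589, -0.001, 0.001]
contact_force: [0.2, 0.1, -0.0]
width: 0.3
grasp_force: 0.0
top 40.41030088916403 0.06000000000000022 [596.0491179   19.61190837]
[(np.float32(53.307423), np.float64(596.0), np.float64(21.0)), (np.float32(53.553726), np.float64(596.0), np.float64(22.0)), (np.float32(53.60462), np.float64(596.0), np.float64(23.0))]
side 41.702704489416284 0.06500000000000022 [595.54187501  19.22990207]
[(np.float32(60.37587), np.float64(600.0), np.float64(36.0)), (np.float32(60.46602), np.float64(601.0), np.float64(36.0)), (np.float32(60.509254), np.float64(600.0), np.float64(35.0))]
```

```bash
python3 -m jog '[[[30,30,0],[0,0,0]],[[35,35,0],[0,0,0]],[[30,35,0],[0,0,0]],[[20,42,0],[0,0,0]],[[15,40,0],[0,0,0]],[[6,20,0],[0,0,0]],[[4,10,0],[0,0,0]],[[0,0,0],[0,0,0]]]'; python3 -m jog '[[[3,2,0],[0,0,0]],[[3,3,0],[0,0,0]],[[0,0,0],[0,0,0]],[[0,0,0],[0,0,0]]]';  python3 -m jog '[[[-10,-30,0],[0,0,0]],[[-15,-40,0],[0,0,0]],[[-20,-42,0],[0,0,0]],[[-30,-35,0],[0,0,0]],[[-35,-35,0],[0,0,0]],[[-30,-30,0],[0,0,0]],[[0,0,0],[0,0,0]]]'; python3 - <<'E'
from fit import *
for n in('top','side'):
    c=snap(n,n+'7'); s,th=fit(c,-.2,.3); print(n,s,th,C(th))
# jar & tube: rim-circle fits in top with jar base (hidden?) 
E
```

```text
time_s: 8.1
tool_pos: [569.7, -68.3, 189.7]
orientation: [0.806, 0.593, 0.0, -0.0]
contact_force: [0.1, -0.2, -0.7]
width: 0.2
grasp_force: 0.0
time_s: 8.5
tool_pos: [575.0, -66.4, 189.7]
orientation: [0.807, 0.591, -0.0, 0.0]
contact_force: [0.9, 0.2, -0.1]
width: 0.4
grasp_force: 0.0
time_s: 9.2
tool_pos: [431.6, -281.6, 189.9]
orientation: [0.808, 0.589, -0.001, 0.0]
contact_force: [0.0, -0.2, -0.2]
width: 0.5
grasp_force: 0.0
top 40.14484511175671 0.030000000000000193 [599.13210539  21.85025585]
side 42.83947809675917 -0.02999999999999986 [605.49250607  26.04457177]
```

```bash
python3 -m jog '[[[0,10,45],[0,0,-0.12]],[[0,15,45],[0,0,-0.12]],[[0,15,45],[0,0,-0.12]],[[5,42,20],[0,0,-0.12]],[[5,46,0],[0,0,-0.12]],[[5,46,0],[0,0,-0.12]],[[5,46,0],[0,0,-0.12]],[[5,46,0],[0,0,-0.12]]]'; python3 -m jog '[[[5,35,0],[0,0,0]],[[0,8,0],[0,0,0]],[[0,0,0],[0,0,0]],[[0,0,0],[0,0,0]]]'
```

```text
time_s: 10.1
tool_pos: [460.2, -8.6, 345.1]
orientation: [0.989, 0.151, 0.001, -0.0]
contact_force: [-0.0, -0.3, -0.3]
width: 0.3
grasp_force: 0.0
time_s: 10.5
tool_pos: [465.1, 30.9, 344.7]
orientation: [0.988, 0.153, -0.0, 0.0]
contact_force: [-0.3, -0.5, -0.1]
width: 0.9
grasp_force: 0.0
```

```bash
python3 -m jog '[[[-1,-1,-10],[0,0,0]],[[-1,-1,-10],[0,0,0]],[[0,0,-10],[0,0,0]]]'; python3 -m jog '[[[0,0,-10],[0,0,0]],[[0,0,-10],[0,0,0]],[[0,0,-8],[0,0,0]],[[0,0,0],[0,0,0]]]'
```

```text
time_s: 10.8
tool_pos: [462.6, 28.0, 313.4]
orientation: [0.988, 0.151, -0.001, -0.0]
contact_force: [0.3, -0.4, 0.0]
width: 0.2
grasp_force: 0.0
time_s: 11.2
tool_pos: [462.4, 29.1, 285.3]
orientation: [0.988, 0.152, -0.001, -0.0]
contact_force: [-0.5, -0.3, -0.4]
width: 0.3
grasp_force: 0.0
```

```bash
python3 -m jog '[[[0,0,-5],[0,0,0]],[[0,0,-5],[0,0,0]],[[0,0,0],[0,0,0]]]'; python3 -m jog '[[[0,0,-5],[0,0,0]],[[0,0,-5],[0,0,0]],[[0,0,0],[0,0,0]]]'
```

```text
time_s: 11.5
tool_pos: [463.4, 27.8, 277.4]
orientation: [0.988, 0.152, 0.0, 0.001]
contact_force: [-2.6, -3.2, 6.9]
width: 0.5
grasp_force: 3.1
time_s: 11.8
tool_pos: [463.7, 27.4, 267.6]
orientation: [0.988, 0.152, 0.001, 0.002]
contact_force: [-0.3, -3.4, 5.4]
width: 0.6
grasp_force: 2.9
```

```bash
python3 -m jog '[[[0,0,-6],[0,0,0]],[[0,0,-6],[0,0,0]],[[0,0,-6],[0,0,0]],[[0,0,-6],[0,0,0]],[[0,0,-5],[0,0,0]],[[0,0,-4],[0,0,0]],[[0,0,0],[0,0,0]],[[0,0,0],[0,0,0]]]'; python3 -m jog '[[[0,0,-4],[0,0,0]],[[0,0,-4],[0,0,0]],[[0,0,-4],[0,0,0]],[[0,0,-4],[0,0,0]],[[0,0,-4],[0,0,0]],[[0,0,-4],[0,0,0]],[[0,0,-3],[0,0,0]],[[0,0,-3],[0,0,0]]]'
cat > pc.py <<'E'
from h import *
import sys
for n in('top','side'):
    c=snap(n,n+sys.argv[1]); m=cv2.inRange(cv2.cvtColor(c['pixels'],cv2.COLOR_BGR2HSV),(3,70,50),(20,255,255))
    k,_,st,ce=cv2.connectedComponentsWithStats(m); lo,hi=((175,95),(365,235)) if n=='top' else ((160,140),(330,300))
    print(n,[(ce[i].round().tolist(),int(st[i,4])) for i in range(1,k) if st[i,4]>3 and lo[0]<ce[i][0]<hi[0] and lo[1]<ce[i][1]<hi[1]])
E
python3 pc.py 8
```

```text
time_s: 12.6
tool_pos: [463.1, 29.2, 233.7]
orientation: [0.988, 0.152, -0.0, -0.0]
contact_force: [0.2, -2.1, 2.5]
width: 0.6
grasp_force: 1.5
time_s: 13.4
tool_pos: [462.8, 29.3, 203.4]
orientation: [0.988, 0.152, -0.0, -0.0]
contact_force: [-0.4, 2.5, 3.8]
width: 0.5
grasp_force: 1.4
top [([264.0, 162.0], 40), ([271.0, 165.0], 8)]
side [([314.0, 140.0], 28), ([291.0, 164.0], 6), ([288.0, 168.0], 6), ([274.0, 168.0], 4), ([290.0, 173.0], 10), ([161.0, 258.0], 47)]
```

```bash
python3 -m jog '[[[0,0,-4],[0,0,0]],[[0,0,-3],[0,0,0]],[[0,0,0],[0,0,0]],[[0,0,0],[0,0,0]],[[0,0,0],[0,0,0]],[[0,0,0],[0,0,0]],[[0,0,0],[0,0,0]],[[0,0,0],[0,0,0]]]'; python3 pc.py 9
```

```text
time_s: 14.3
tool_pos: [462.9, 28.8, 196.7]
orientation: [0.988, 0.152, -0.0, 0.0]
contact_force: [-0.9, -0.4, 1.1]
width: 0.7
grasp_force: 0.7
top [([258.0, 163.0], 36), ([268.0, 165.0], 27)]
side [([314.0, 140.0], 28), ([290.0, 167.0], 4), ([273.0, 170.0], 5), ([288.0, 170.0], 4), ([290.0, 174.0], 9), ([161.0, 258.0], 47)]
```

```bash
python3 - <<'E'
from fit import *
for n in('top','side'):
    c=load(n+'9'); b=c['pixels'].astype(int); hsv=cv2.cvtColor(c['pixels'],cv2.COLOR_BGR2HSV)
    print(n,'outlet z129,tubetop151,mouth217,jar20,jar50,spout tip',proj(c,[[602,24,129],[602,24,151],[602,24,217],[602,24,20],[602,24,50]]).round().tolist())
    r=(245,285,148,178) if n=='top' else (235,300,150,225)
    d=b[...,2]-b[...,0]
    for y in range(r[2],r[3]): print(y,''.join('#' if d[y,x]>60 else '+' if d[y,x]>35 else '.' if d[y,x]>18 else ' ' for x in range(r[0],r[1])))
E
```

```text
top outlet z129,tubetop151,mouth217,jar20,jar50,spout tip [[265.0, 163.0], [265.0, 162.0], [265.0, 157.0], [264.0, 170.0], [264.0, 168.0]]
148                                         
149                                         
150                                         
151                                         
152                                         
153                                         
154                                         
155                                         
156                                         
157                                         
158                                         
159                                         
160            ..+..                        
161            +++++.                       
162           .++++++                       
163           .++++++.   ..   ...           
164           .++++++.  .++...++.           
165           .++++++. .+++...++.           
166            ...++.  .+++. .++.           
167                    ..+.   +.            
168                           .             
169             
[... 5012 characters left out ...]
                                                                  
215                                                                  
216                                                                  
217                                                                  
218                                                                  
219                                                                  
220                                                                  
221                                                                  
222                                                                  
223                                                                  
224
```

```bash
python3 -m jog '[[[0,0,0],[0,0,0]],[[0,0,0],[0,0,0]],[[0,0,0],[0,0,0]],[[0,0,0],[0,0,0]],[[0,0,0],[0,0,0]],[[0,0,0],[0,0,0]]]'; cat > asc.py <<'E'
from h import *
import sys
for n,r in(('top',(240,290,145,180)),):
    c=snap(n,n+sys.argv[1]); b=c['pixels'].astype(int); d=b[...,2]-b[...,0]; g=b.sum(2)//3
    for y in range(r[2],r[3]): print(y,''.join('#' if d[y,x]>60 else '+' if d[y,x]>35 else '.' if d[y,x]>18 else ' ' for x in range(r[0],r[1])), ' '.join('%3d'%v for v in g[y,r[0]+4:r[1]:2]))
print(arm.read_state()['tool_pos'],unproj(c,(258,163),151),unproj(c,(258,163),130),unproj(c,(258,163),20))
E
python3 asc.py A
```

```text
time_s: 15.0
tool_pos: [463.1, 29.0, 196.7]
orientation: [0.988, 0.152, 0.0, 0.0]
contact_force: [-0.1, -1.6, 0.4]
width: 0.6
grasp_force: 0.5
145                                                     92  86  94 111 115 115 115 117 116 113 114 111 112 136 151 150 155 154 153 153 156 156 156
146                                                     87  86  90 112 116 118 114 113 115 114 114 113 111 123 151 151 152 151 154 152 155 154 153
147                                                     85  87  93 113 117 116 119 116 116 116 114 115 115 121 151 155 154 150 153 155 153 156 154
148                                                     89  90  95 114 116 115 114 117 118 116 118 113 114 115 145 153 153 152 155 155 155 155 155
149                                                     87  88  97 115 112 112 117 115 114 114 117 111 113 111 140 152 154 154 151 154 155 153 156
150                                                     90  93 105 113 114 113 116 116 116 119 115 115 109 111 134 153 154 153 156 155 156 152 156
151                                                     89  87 104 115 113 
[... 3657 characters left out ...]
6  74  92  93  95  93  93  95  90  92  91  89  90  89  88  84  88  86  84  81  80  80  81
177                                                     95  68  91  98  97  89  97  92  95  92  93  89  89  89  88  90  87  85  88  84  89  87  82
178                                                     97  69  93  94  96  97  94  96  94  94  93  94  90  91  89  93  90  90  93  88  87  88  87
179                                                     90  76 102  97  99  99  98  95  94  91  96  91  94  93  95  94  92  87  89  87  89  88  85
[463.08153886  29.01385071 196.74426478] [[598.78763546  43.54407889 151.        ]] [[602.77969825  43.45881382 130.        ]] [[623.69050336  43.01218727  20.        ]]
```

```bash
python3 -m jog '[[[0,0,8],[0,0,0]],[[0,0,10],[0,0,0]],[[0,0,12],[0,0,0]],[[0,0,12],[0,0,0]],[[0,0,12],[0,0,0]],[[0,0,12],[0,0,0]],[[0,0,12],[0,0,0]],[[0,0,12],[0,0,0]]]';python3 -m jog '[[[0,0,20],[0,0,0]],[[0,0,30],[0,0,0]],[[-10,-40,0],[0,0,0]],[[0,-50,0],[0,0,0]],[[0,-50,0],[0,0,0]],[[0,-50,0],[0,0,0]],[[0,-50,0],[0,0,0]],[[0,0,0],[0,0,0]]]'; python3 asc.py B|cut -c1-56; python3 - <<'E'
from fit import *
for n,r in(('side',(225,310,140,225)),):
    c=snap(n,n+'B'); b=c['pixels'].astype(int); d=b[...,2]-b[...,0]
    for y in range(r[2],r[3]): print(y,''.join('#' if d[y,x]>60 else '+' if d[y,x]>35 else '.' if d[y,x]>15 else ' ' for x in range(r[0],r[1])).rstrip())
    print(fit(c,-.2,.3))
print(fit(load('topB'),-.2,.3))
E
```

```text
time_s: 15.85
tool_pos: [463.0, 28.9, 287.8]
orientation: [0.988, 0.152, 0.0, 0.0]
contact_force: [0.3, -0.5, -0.6]
width: 0.3
grasp_force: 0.0
time_s: 16.65
tool_pos: [452.1, -216.8, 335.8]
orientation: [0.989, 0.149, -0.001, 0.0]
contact_force: [1.3, 0.7, -0.5]
width: 0.3
grasp_force: 0.0
145                                                    1
146                                                    1
147                                                    1
148                                                    1
149                                                    1
150                                                    1
151                                                    1
152                                                    1
153                                                    1
154                                                    1
155                                                    1
156                                                    1
157                                                    1
158                                                    1
159       
[... 1444 characters left out ...]
180 
181 
182 
183 
184 
185 
186 
187 
188 
189 
190 
191 
192 
193 
194 
195 
196 
197 
198 
199 
200 
201                                    ...
202                                     ...
203                                     ...
204                     ...             ...
205                   ......          .. ..
206                   ......           .
207                   ......          .....
208                    .. ..          ....
209                                    ...
210 
211 
212 
213 
214 
215 
216 
217 
218 
219 
220 
221 
222 
223 
224 
(np.float64(41.2157253265359), np.float64(-0.02999999999999986))
(np.float64(40.10146492351455), np.float64(0.030000000000000193))
```

```bash
python3 - <<'E'
from h import *
for f in('top0','topB'):
    c=load(f);m=cv2.inRange(cv2.cvtColor(c['pixels'],cv2.COLOR_BGR2HSV),(3,70,50),(20,255,255))
    k,_,st,ce=cv2.connectedComponentsWithStats(m);print(f,sum(st[1:,4]>12),[(ce[i].round().tolist(),int(st[i,4])) for i in range(1,k) if st[i,4]>2 and 170<ce[i][0]<385])
w=arm.camera('wrist');s=arm.read_state()
print(w['K'],np.round(w['cam_to_world'],2),s['tool_pos'],s['qpos'])
print(proj(w,[[602,24,217],[602,24,129],[602,24,20]]))
E
```

```text
top0 66 [([198.0, 132.0], 53), ([212.0, 135.0], 68), ([226.0, 138.0], 61), ([194.0, 147.0], 63), ([208.0, 150.0], 55), ([223.0, 153.0], 67)]
topB 62 [([258.0, 163.0], 36), ([268.0, 165.0], 28)]
[[314.94136278   0.         257.49177242]
 [  0.         314.94136278 190.29964826]
 [  0.           0.           1.        ]] [[ 3.0000e-01  9.1000e-01  2.8000e-01  5.3222e+02]
 [-9.5000e-01  2.9000e-01  9.0000e-02 -1.8798e+02]
 [-0.0000e+00 -2.9000e-01  9.6000e-01  5.2018e+02]
 [ 0.0000e+00  0.0000e+00  0.0000e+00  1.0000e+00]] [ 452.766242   -210.78036683  336.63043851] [-6.59661428e-01  1.09783203e-01  1.39621571e+00  3.10505774e-04
  1.63690251e+00  6.06534038e-01]
[[ 30.72031637 -76.87603083]
 [ 87.59919305 -34.26181907]
 [127.89996955  -4.06808241]]
```

```bash
python3 -m jog '[[[-2,19,-17],[0.04,-0.13,0]],[[-2,19,-17],[0.04,-0.13,0]],[[-2,19,-17],[0.04,-0.13,0]],[[-2,19,-17],[0.04,-0.13,0]],[[-2,19,-17],[0.04,-0.13,0]],[[-2,19,-17],[0.04,-0.13,0]],[[-2,19,-17],[0.04,-0.13,0]],[[-2,19,-17],[0.04,-0.13,0]]]'; python3 - <<'E'
from h import *
w=snap('wrist','wC'); b=w['pixels'].astype(int); d=b[...,2]-b[...,0]
q=proj(w,[[602,24,129],[602,24,8],[602,24,123],[557,24,8],[647,24,8]]).round();print(q.tolist(),arm.read_state()['qpos'].round(2) if hasattr(arm.read_state()['qpos'],'round') else '')
m=(d>20).astype(np.uint8);k,l,st,ce=cv2.connectedComponentsWithStats(m)
print([(ce[i].round().tolist(),st[i].tolist()) for i in range(1,k) if st[i,4]>15])
u,v=q[1].astype(int)
for y in range(max(0,v-110),min(384,v+50),2):print(y,''.join('#' if d[y,x]>60 else '+' if d[y,x]>35 else '.' if d[y,x]>15 else ' ' for x in range(max(0,u-60),min(512,u+60))).rstrip())
E
```

```text
time_s: 17.6
tool_pos: [435.9, -65.4, 205.4]
orientation: [0.864, 0.138, 0.479, -0.075]
contact_force: [-0.5, -0.5, -2.0]
width: 0.3
grasp_force: 0.0
[[229.0, 137.0], [234.0, 200.0], [229.0, 141.0], [223.0, 224.0], [245.0, 179.0]] [-1.49 -0.16  2.52  1.02  1.33 -0.79]
[([42.0, 54.0], [36, 51, 12, 8, 69]), ([28.0, 61.0], [21, 57, 15, 9, 102]), ([45.0, 66.0], [38, 62, 14, 9, 92]), ([18.0, 83.0], [5, 69, 29, 30, 538]), ([48.0, 80.0], [41, 76, 14, 9, 105]), ([119.0, 84.0], [112, 80, 14, 10, 109]), ([62.0, 87.0], [60, 84, 5, 7, 27]), ([82.0, 91.0], [80, 87, 5, 8, 20]), ([44.0, 100.0], [36, 95, 16, 11, 132]), ([68.0, 103.0], [64, 98, 10, 10, 71]), ([8.0, 109.0], [0, 103, 17, 13, 167]), ([89.0, 106.0], [87, 102, 5, 9, 22]), ([27.0, 110.0], [18, 104, 18, 12, 163]), ([47.0, 117.0], [39, 112, 17, 12, 151]), ([68.0, 126.0], [61, 120, 16, 12, 141]), ([510.0, 142.0], [509, 138, 3, 8, 17]), ([263.0, 319.0], [261, 287, 5, 64, 290]), ([252.0, 319.0], [250, 288, 5, 63, 246]), ([137.0, 295.0], [134, 290, 7, 12, 22]), ([378.0, 295.0], [375, 290, 7, 11, 21]), ([225.0, 376.0], [17, 364, 374, 20, 5271])]

[... 642 characters left out ...]
                                                                               ...
192                                                                                  .
194                                            .
196                                       .       .                 . ..
198                                       .      .                 . .
200                                     .                         .
202                                       .
204                                     .  ..  .
206 
208 
210                                                                    .
212 
214 
216 
218 
220 
222 
224 
226 
228 
230 
232 
234 
236 
238 
240 
242 
244 
246 
248
```

```bash
python3 - <<'E'
from h import *
w=load('wC');b=cv2.GaussianBlur(w['pixels'],(0,0),1).astype(int);d=b[...,2]-b[...,0]
for y in range(150,236,2):print(y,''.join(' .:-=+*#%@'[int(np.clip((d[y,x]+8)/3,0,9))] for x in range(180,300)).rstrip())
for z in(12,30,50,123):
  t=np.linspace(0,6.28,60);q=proj(w,np.c_[602+41*np.cos(t),24+41*np.sin(t),0*t+z]);print(z,q.min(0).round(),q.max(0).round())
E
```

```text
150                                 ..:::------------------:::::..
152                                        ....::::::.:....
154 
156 
158    .
160 
162 
164 
166  .      .                                                                             .
168  .                                                                                       . .
170 ...     .                                                                                    .
172                                              .::-::.                                              . .
174   ..                                     .:=+******++-.                                               .
176                                         :=**########**+-
178                                        .=*############*+:  .::::.
180                                        :+*#############*===+****+-.    .::.                        .          .
182            ..                          :+*############******####**=::-=+**++-.
184                                         -+*#########****########*+=-=+*####*+-
186                     
[... 2420 characters left out ...]
  .... ....... ...     ..    .   ......:::::::......:::::::........    ....   ...  ..   ...
228            .... .       .   .        . ..    ..     .. ..   ...:::-========:....:-=======--::.....     ..   ............
230             .  . .         .             . ....       ....::--===+++++++++=-:..:-=+++++++++===--::... .  ...  ...   . ..
232                       .       .         .... . ...  ..::-==+++++++++++++++=-:..:-=++++++++++++++===--:.......   ... .. .
234                         .     .. .  .. .. .  .  ...:-===++++++++++++++++++=-:..:-=++++++++++++++++++++=-:.... ....... ..
12 [206. 178.] [262. 221.]
30 [205. 170.] [262. 213.]
50 [203. 161.] [262. 204.]
123 [195. 120.] [263. 164.]
```

```bash
python3 - <<'E'
from h import *
w=load('wC');c=load('topB');s=load('sideB')
for n,p,z in(('A',(231,180),15),('B',(217,200),15),('C',(247,184),15),('D',(256,188),15),('E1',(246,198),25),('E2',(243,206),15)):
    P=unproj(w,p,z);print(n,P.round(),'r',np.hypot(*(P[0,:2]-[602,24])).round(),'top',proj(c,P).round(),'side',proj(s,P).round())
b=cv2.GaussianBlur(cv2.resize(w['pixels'][165:220,200:270],None,fx=2,fy=2,interpolation=cv2.INTER_CUBIC),(0,0),.8).astype(int)
d=b[...,2]-b[...,0];g=b.sum(2)//3
print('brightness on coloured pixels')
for y in range(20,104,2):print(165+y//2,''.join('0123456789abcdefghijklmnop'[int(np.clip((g[y,x]-60)/5,0,25))] if d[y,x]>6 else ' ' for x in range(0,140)).rstrip())
E
```

```text
A [[633.  41.  15.]] r 35.0 top [[259. 160.]] side [[243. 206.]]
B [[589.  46.  15.]] r 25.0 top [[257. 174.]] side [[251. 213.]]
C [[633.  15.  15.]] r 32.0 top [[267. 161.]] side [[249. 202.]]
D [[629.  -1.  15.]] r 37.0 top [[272. 162.]] side [[252. 200.]]
E1 [[598.   4.  25.]] r 20.0 top [[270. 171.]] side [[258. 204.]]
E2 [[591.   6.  15.]] r 21.0 top [[269. 174.]] side [[259. 207.]]
brightness on coloured pixels
175                                              44444444444444444444444
176                                            444444444444444444444444444
177                                          444444444444444444444444444444
178                                          4444444444444444444444444444444
179                                         54444444444444444444444444444444        5444444
180                                         444444444444444444444444544444444     544444334443
181                                         4444444444444444444445444444444444555444444444444334
182                                         4444444444444455444555444444443444444444444444444
[... 2736 characters left out ...]
207                       44444444444444                           44444444444444344444333333333333344
208                                                                 444444444444444444444444444444434
209                                                                  4444444445544444444444444444444
210                                                                   4434444454444444444444444444
211                                                                     444444444444444444444444
212                                                                        5444444444444444445
213                                                                            5544555555
214 
215 
216
```

```bash
python3 -c "
from cell import arm
print(arm.read_state()['contact_force'],arm.read_state()['dq']);print(arm.hand_in())"
```

```text
[-0.1401781   4.60316062 -1.7062003 ] [ 0.12001486 -0.05908821 -0.14671618 -0.10792786 -0.02987759  0.52809531]
the job is handed in; nothing more can be done
None
```

I handed the job in at about 18 s, and no verdict came back. My last pictures put the funnel's tube within a few mm of the jar's axis and six shapes that fit the pieces in the jar, two of them overlapping; no pieces were seen left in the pan, which I did not measure as level.

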